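# Hold the cover plate over the woodblock press

### The arm

A 6-joint arm with a two-finger parallel gripper is mounted at the origin on the work surface. World frame = base frame: x ahead of the robot, y to its left, z up, the work surface at z = 0. Lengths are in mm, angles in degrees, forces in N, time in s.
With the tool pointing down it reaches from about 350 to 850 mm from the base axis. Payload 8.1 kg.
Tool frame: the origin (TCP) lies between the finger pads; the fingertips stand ahead of it and the grasp point (between the pads) lies 2 mm behind it (nose_length is the z of the fingertips in the tool frame, in mm); z points along the fingers, y is the direction in which the jaws open and shut (so a half turn about z gives the same grasp; the last joint's range is limited). The gripper opens to 85 mm and grips with 20 to 120 N. Pads are 22 mm wide; open, the fingers measure 114 mm over their backs; the gripper's body (76 mm by 85 mm) begins 54 mm behind the grasp point. The pads swing forward as they close: fully open they stand 13 mm farther back than shut.
Start: joints at [-76.112, 7.471, 85.268, -0, 87.261, -4.893], TCP at [193.197, -568.05, 248.292] pointing down, gripper open.
Joint ranges: [-169.43, 169.43], [-51.17, 129.36], [1.28, 143.12], [-76.62, 256.62], [0, 156.53], [-152.29, 152.29]. Speed limits (degrees/s): [136.94, 136.94, 159.86, 180, 180, 180].

### API

Orientations are given as [roll, pitch, yaw] about the fixed x, y, z axes, in that order (R = Rz(yaw) Ry(pitch) Rx(roll)).
In Python, from bench import * gives the robot as it stands.
- The arm moves only by the tool jog_arm, never from a script. Its argument "plan" is a list of rows, each a list of 3 entries, a list of its own where there are three numbers: the turn, a rotation vector about the tool's x, y, z in degrees, then the shift along the tool's x, y, z in m, then the gripper's target within -1 to 1 (fully open at 1, half-way at 0, shut at -1). A call has 1 to 12 rows; each row is the pose to reach, as a shift and turn from the pose commanded when the call began, along the tool's axes at that moment; what a row does not reach only later rows make up. A row lasts 1/8 s, in which the tool goes at most 62.5 mm and 10.7 degrees, less where a joint would pass 70% of its speed; a pose out of reach is approached as far as the arm can. A call with a gripper value outside its range is refused whole. The fingers move at their own pace and stop on an object; "force" is the grip in N (left out, the last holds). Time passes only in rows, so rows that repeat a pose let the fingers close. It gives the time, the measured TCP pose, the force and the opening at its end, in the units of the state.
- sense(): the state, without advancing time (a new reading comes with each control period).
- snapshot(name): name is "scene" or "top" or "wrist"; returns (picture, depth): 400x640x3 uint8, blue, green, red; 400x640 float32, mm along the optical axis (not along the pixel's ray), 0 where there is no reading.
- camera_info(name): a dict with "fov_y" (degrees; the focal length in pixels is half the picture's height over the tangent of half this angle, whatever the lens; pixels are square), "cx", "cy" (the principal point, pixels), "dist_coeffs" ([k1, k2, p1, p2, k3] as OpenCV has them; the pictures are not rectified), "origin" and "orientation" of the camera in the world. Camera axes: x right, y down, z forward; pixel columns grow to the right and rows downward; lengths in mm; the calibration is good to about 2 mm. A picture is of the moment at which its call begins: read the wrist's pose just before it. camera_info takes no time and is no camera call; for the wrist camera it gives the pose at the moment of the call.
- hand_in(): hands the job in, once; it reports no verdict.
The state is a dict: "time": time; "joint_pos": joint angles; "qd": joint speeds; "joint_efforts": joint torques, N m; "tool_pos": TCP position; "tcp_rot": TCP orientation; "ft_force": force on the tool from outside, world axes, zero at the start; "wrist_torque": the same for the moment, N m; "finger_gap": finger opening in mm.
Only numpy, scipy, OpenCV 4.12 (cv2) and the standard library are available. Lean on these libraries where they do the work, as an engineer would, in place of code of your own. Each camera call takes 0.05 s, during which the arm holds its last target.

### The job

Lay the carved woodblock face up and flat on the bed of the green press, between the brass corner stops, and let go of it. Then pick up the aluminium cover plate and hold it level and still, clear of the press, about 15 mm above the four brass pillars, with each of its holes centred over a threaded hole so that the screws could be dropped straight in; finish like that, still holding the plate in the air - do not set it down or let go. Leave the whetstone, the gouge and the ink bowl alone.

Things in the scene. Friction and masses are not known exactly. Their poses are not given: they have to be found in the camera images.
- woodblock: loose carved block of pale wood, 130 (x) x 50 (y) x 24 (z) mm, 0.11 kg, lying face up on the table; the leaf relief is on its top (+z). Origin: centre of its underside. The same either way round (half turn about z). Fits between the stops with about 3 mm to spare on every side.
- press: fixed press: green bed 210 (x) x 136 (y) x 10 mm; at x = +-85, y = +-48 four brass pillars, 24 mm wide, tops 40 mm above the table, a 5 mm threaded hole in each. Brass stops 8 mm high round the block's place in the middle (block's long side along x): inner faces at x = +-68, y = +-28; the long sides are open for fingers where |x| < 42. Origin: centre of the underside, on the table.
- cover: loose aluminium cover plate 210 (x) x 136 (y) x 6 mm, 0.42 kg, flat on the table; 14 mm through holes at x = +-85, y = +-48. On its middle a solid red grip bar 80 (x) x 18 (y) mm, from 6 to 40 mm above the underside; the plate balances on it. Origin: centre of the underside. Fits either way round (half turn about z).
- cover_hole0 (a point): centre of the cover's hole at its +x, +y corner, at the underside
- cover_hole2 (a point): centre of the cover's hole at its -x, -y corner, at the underside
- press_hole0 (a point): centre of the threaded hole in the top of the press's pillar at its +x, +y corner, 40 mm above the table
- press_hole2 (a point): centre of the threaded hole in the top of the press's pillar at its -x, -y corner, 40 mm above the table
- whetstone: bystander: grey whetstone 60 x 180 x 22 mm, loose. Origin: centre of its underside
- gouge: bystander: wood-handled carving gouge about 200 mm long along its x, 18 mm thick, loose. Origin: on its underside, near the front end of the handle
- ink_bowl: bystander: blue ceramic bowl 84 mm wide, 38 mm high, loose. Origin: centre of its underside
Things that resemble listed ones, but are neither listed nor needed, are in the scene too. Of the things shaped like the press, the green one is meant.

How it is judged (in metres and radians):
On the way, in this order (a step that is already met when the one before it is completed fails the run):
1. the woodblock lies face up and flat between the stops of the press, let go (x of woodblock in the frame of press between -0.007 and 0.007 m and y of woodblock in the frame of press between -0.007 and 0.007 m and z of woodblock in the frame of press between 0.007 and 0.0125 m and angle between the x axis of woodblock and the x axis of press, either way round below 0.15 rad and angle between woodblock's own z axis and vertical below 0.06 rad and contact force between the fingers and woodblock below 0.1 N and linear speed of woodblock below 0.02 m/s), for 0.2 s.
2. the cover plate is held in the air above the pillars, holes over threaded holes (((horizontal distance between cover_hole0 and press_hole0 below 0.0045 m and horizontal distance between cover_hole2 and press_hole2 below 0.0045 m) or (horizontal distance between cover_hole0 and press_hole2 below 0.0045 m and horizontal distance between cover_hole2 and press_hole0 below 0.0045 m)) and z of cover in the frame of press between 0.046 and 0.07 m and angle between cover's own z axis and vertical below 0.07 rad and contact force between the fingers and cover above 1 N and contact force between cover and press below 0.1 N and contact force between cover and woodblock below 0.1 N), for 0.2 s.
At the end, for the whole second after the job is handed in: Woodblock flat, face up between the stops (7 mm, 0.15 rad; level to 0.06 rad). Cover held by the fingers, still, level to 0.07 rad, underside 6 to 30 mm above the pillar tops, each hole within 4.5 mm of a threaded hole (either way round), touching neither press nor block (all of step 2 and x of woodblock in the frame of press between -0.007 and 0.007 m and y of woodblock in the frame of press between -0.007 and 0.007 m and z of woodblock in the frame of press between 0.007 and 0.0125 m and angle between the x axis of woodblock and the x axis of press, either way round below 0.15 rad and angle between woodblock's own z axis and vertical below 0.06 rad and linear speed of each of cover, woodblock below 0.02 m/s and angular speed of cover below 0.15 rad/s); the arm keeps its last pose, push and grip.
It fails at once if the whetstone is moved by more than 25 mm (distance of whetstone from where it was at the start of the episode above 0.025 m).
It fails at once if the gouge is moved by more than 25 mm (distance of gouge from where it was at the start of the episode above 0.025 m).
It fails at once if the ink bowl is moved by more than 25 mm (distance of ink_bowl from where it was at the start of the episode above 0.025 m).
It also fails if it takes over 54 s, if anything falls off the work surface, if the arm or the gripper's body presses on something with over 40 N, if the wrist force passes 120 N, or if a joint passes its speed limit or range.

## Working session

There is one attempt and no reset: what is moved stays moved. The work goes in short steps, Python scripts to look and compute and a tool call to move; the robot and the scene stay as the last step left them, time stands still between calls to the robot, and variables do not carry over. Pictures are saved under pics/ and viewed, and the job is handed in when it is done.

Besides the shell and the picture viewer there is one more tool, called as name(argument=value, ...) on one line, values as JSON. jog_arm: Moves the arm, as the interface text tells. Its arguments: {"type":"object","properties":{"plan":{"type":"array","items":{"type":"array"}},"force":{"type":"number"}},"required":["plan"]}

```bash
ls; mkdir -p pics; python3 - <<'E'
from bench import *
import cv2
print(sense())
for n in ["scene","top","wrist"]:
    p,d=snapshot(n); cv2.imwrite(f"pics/a_{n}.png",p)
    import numpy as np
    np.save(f"pics/a_{n}.npy",d)
    print(n,camera_info(n))
E
```

```text
pics
{'time': 0.0, 'joint_pos': array([-7.61109963e+01,  7.51405252e+00,  8.53313052e+01, -1.14447071e-03,
        8.72636911e+01, -4.89449603e+00]), 'qd': array([-0.00117701,  0.01412734,  0.06118389,  0.02600533,  0.04527597,
       -0.01862337]), 'joint_efforts': array([ 2.22106049e-03, -5.69389665e+01, -5.00559390e+01,  2.57920246e-04,
        1.44811827e-02, -3.36659093e-05]), 'tool_pos': array([ 193.06481253, -567.51394221,  247.23601926]), 'tcp_rot': array([-1.79891251e+02, -8.16527784e-03,  1.87835477e+01]), 'ft_force': array([ 0.57364447,  0.0654408 , -0.66229099]), 'wrist_torque': array([-0.06083329, -0.02586924, -0.02499251]), 'finger_gap': 85.25736855968093}
scene {'fov_y': 55.64681219561115, 'cx': 315.6959329188291, 'cy': 200.3498562436201, 'dist_coeffs': array([-0.00636682,  0.        ,  0.        ,  0.        ,  0.        ]), 'origin': array([1350.90544539,   77.34683918,  763.93135633]), 'orientation': array([-129.97088881,    0.85592272,   95.29256468])}
top {'fov_y': 57.77147646968334, 'cx': 323.38352573973384, 'cy': 208.7193650875881, 'dist_coeffs': array([-0.0440693,  0.       ,  0.       ,  0.       ,  0.       ]), 'origin': array([ 350.15322575,   12.48301785, 1034.61640238]), 'orientation': array([-169.75845942,   -1.71309967,  -88.77163147])}
wrist {'fov_y': 69.71847536607191, 'cx': 321.287673722195, 'cy': 201.205108652364, 'dist_coeffs': array([-0.03004207,  0.        ,  0.        ,  0.        ,  0.        ]), 'origin': array([ 268.38538312, -541.43412977,  373.33507812]), 'orientation': array([ 1.61770016e+02,  1.14025298e-01, -7.11530070e+01])}
```

View pics/a_scene.png

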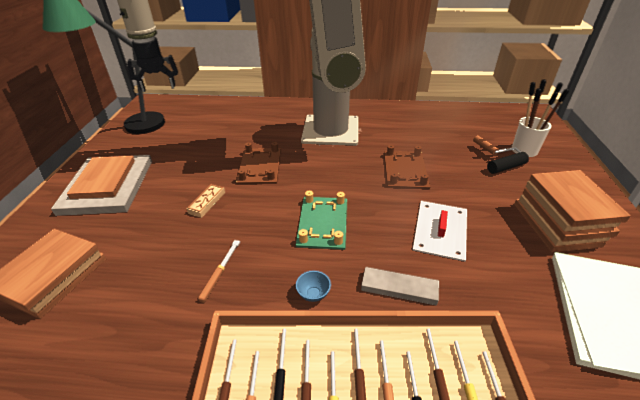

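View pics/a_top.png

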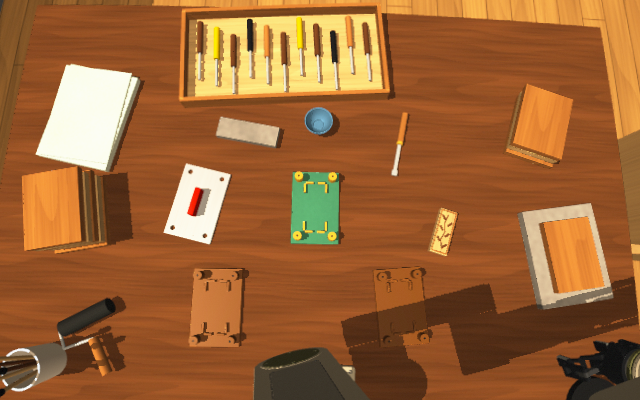

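View pics/a_wrist.png

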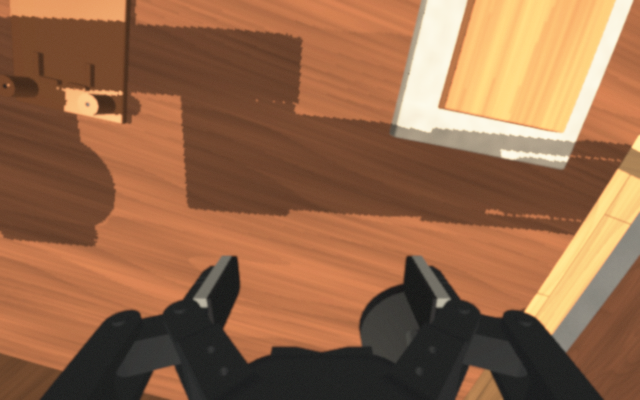

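The top view shows the green press at (315,208), block at (443,232), cover at (197,204) with its red bar at (195,202), gouge (400,145), bowl (318,121) and whetstone (248,132). Now I'll measure them.

```bash
cat > h.py <<'E'
from bench import *
import cv2, numpy as np
from scipy.spatial.transform import Rotation as R
def K(ci):
    f=200/np.tan(np.radians(ci['fov_y'])/2)
    return np.array([[f,0,ci['cx']],[0,f,ci['cy']],[0,0,1.]])
def rays(ci,pts):
    u=cv2.undistortPoints(np.float64(pts).reshape(-1,1,2),K(ci),ci['dist_coeffs']).reshape(-1,2)
    d=np.c_[u,np.ones(len(u))]
    return d@R.from_euler('xyz',ci['orientation'],degrees=True).as_matrix().T
def plane(ci,pts,z):
    d=rays(ci,pts); o=ci['origin']
    return (o+d*((z-o[2])/d[:,2])[:,None])[:,:2]
def proj(ci,P):
    Rm=R.from_euler('xyz',ci['orientation'],degrees=True).as_matrix()
    rv=cv2.Rodrigues(Rm.T)[0]; t=-Rm.T@ci['origin']
    return cv2.projectPoints(np.float64(P),rv,t,K(ci),ci['dist_coeffs'])[0].reshape(-1,2)
def mask(img,lo,hi,box=None):
    m=cv2.inRange(cv2.cvtColor(img,cv2.COLOR_BGR2HSV),np.array(lo),np.array(hi))
    if box:
        b=np.zeros_like(m); x0,y0,x1,y1=box; b[y0:y1,x0:x1]=255; m&=b
    return m
def rect(ci,m,z,close=5):
    m=cv2.morphologyEx(m,cv2.MORPH_CLOSE,np.ones((close,close),np.uint8))
    c=max(cv2.findContours(m,cv2.RETR_EXTERNAL,cv2.CHAIN_APPROX_NONE)[0],key=cv2.contourArea)
    w=plane(ci,c.reshape(-1,2),z)
    (x,y),(a,b),t=cv2.minAreaRect(np.float32(w))
    if a<b: a,b,t=b,a,t+90
    return np.round([x,y,a,b,(t+90)%180-90],1)
E
python3 - <<'E'
from h import *
for n,boxes in [("top",dict(g=(270,150,360,260),b=(420,195,470,265),c=(155,155,240,250))),("scene",dict(g=(280,180,360,260),b=(180,180,235,220),c=(405,195,475,262)))]:
    p=cv2.imread(f"pics/a_{n}.png"); ci=camera_info(n)
    hsv=cv2.cvtColor(p,cv2.COLOR_BGR2HSV)
    if n=="top": print(hsv[208,315],hsv[232,443],hsv[175,195],hsv[202,195],hsv[250,443])
    print(n,"green@10",rect(ci,mask(p,(60,80,30),(90,255,255),boxes['g']),10))
    print(n,"block@24",rect(ci,mask(p,(12,40,120),(35,255,255),boxes['b']),24))
    print(n,"cover@6",rect(ci,mask(p,(0,0,140),(180,60,255),boxes['c']),6,9))
    r=mask(p,(0,180,100),(6,255,255),boxes['c'])|mask(p,(172,180,100),(180,255,255),boxes['c'])
    print(n,"red@40",rect(ci,r,40))
    y=mask(p,(20,120,120),(35,255,255),boxes['g'])
    nn,_,st,ce=cv2.connectedComponentsWithStats(y)
    print(n,[(st[i,4],np.round(ce[i],1).tolist(),np.round(plane(ci,[ce[i]],40)[0],1).tolist()) for i in range(1,nn) if st[i,4]>40])
    d=np.load(f"pics/a_{n}.npy"); print(d[208,315],d[202,195])
E
```

```text
[ 68 120 182] [ 20 144 247] [ 22  23 252] [  3 255 243] [ 23 137 253]
top green@10 [5.401e+02 1.060e+01 2.076e+02 1.337e+02 4.000e-01]
top block@24 [ 484.5 -361.8  204.9  144.8   -1.4]
top cover@6 [544.4 348.7 209.5 137.4 -12.7]
top red@40 [541.3 344.6  78.   24.3 -13.4]
top [(np.int32(58), [298.3, 175.5], [624.2, 59.7]), (np.int32(66), [332.0, 176.4], [624.3, -35.7]), (np.int32(41), [307.0, 184.7], [598.1, 34.4]), (np.int32(44), [323.5, 185.3], [597.6, -12.2]), (np.int32(43), [306.1, 228.5], [473.9, 33.1]), (np.int32(69), [296.9, 235.2], [454.6, 57.7]), (np.int32(69), [331.6, 236.0], [454.9, -37.7])]
1039.6317 1003.56854
scene green@10 [546.7  10.7 211.9 133.9   0.6]
scene block@24 [ 494.3 -349.7  145.2   67.4  -18.1]
scene cover@6 [545.8 349.6 211.7 136.  -12.4]
scene red@40 [559.3 345.5 101.3  16.  -12.7]
scene [(np.int32(48), [336.8, 233.0], [623.8, 56.3])]
1145.8986 1161.138
```

```bash
python3 - <<'E'
from h import *
for n,b in [("top",(420,195,470,265)),("scene",(180,180,235,220))]:
    p=cv2.imread(f"pics/a_{n}.png"); ci=camera_info(n)
    for s in (60,90):
        print(n,rect(ci,mask(p,(16,s,150),(35,255,255),b),24))
E
```

```text
top [ 477.8 -354.8  132.    52.7  -16.9]
top [ 477.8 -354.8  132.    52.7  -16.9]
scene [ 490.1 -348.2  122.9   61.6  -18.2]
scene [ 490.1 -348.2  122.9   61.6  -18.2]
```

```bash
cat >> h.py <<'E'
def delta(x,y,z,yaw,px=None):
    """tool-frame (turn z deg, shift mm) from measured pose to target; tool taken as straight down"""
    s=sense(); p=s['tool_pos']; c=s['tcp_rot'][2]
    Rt=R.from_euler('xyz',[180,0,c],degrees=True)
    sh=Rt.inv().apply(np.array([x,y,z])-p)
    dy=(yaw-c+180)%360-180
    print('t %.2f'%s['time'],'pos',np.round(p,1),'rot',np.round(s['tcp_rot'],2),'gap %.1f'%s['finger_gap'])
    print('turn z',round(-dy,2),'shift m',np.round(sh/1000,4))
E
python3 - <<'E'
from h import *
ci=camera_info("wrist"); s=sense()
c=plane(ci,[(320,120),(320,200),(320,10)],20); 
print(c-s['tool_pos'][:2], np.linalg.norm(c-s['tool_pos'][:2],axis=1))
Rt=R.from_euler('xyz',[180,0,s['tcp_rot'][2]],degrees=True)
print(Rt.inv().apply(ci['origin']-s['tool_pos']), (Rt.inv()*R.from_euler('xyz',ci['orientation'],degrees=True)).as_euler('xyz',degrees=True))
# aim: view point 200 mm ahead along tool x of TCP
a=np.radians(-17); 
t=np.array([479,-354])-170*np.array([np.cos(a),np.sin(a)]); print(t)
delta(t[0],t[1],250,-17)
E
```

```text
[[ 60.54138067  23.54705283]
 [-34.06063205  -8.60048992]
 [169.2131065   60.4873831 ]] [ 64.95939093  35.12968948 179.69919011]
[  79.72190103   -0.58627568 -125.86930454] [-18.22998353  -0.1140253   89.93398362]
[ 316.42819149 -304.2968102 ]
t 0.15 pos [ 193.1 -567.7  247.5] rot [-1.7992e+02 -1.0000e-02  1.8780e+01] gap 85.6
turn z 35.78 shift m [ 0.2016 -0.2096 -0.0025]
```

```bash
python3 -c "
from h import *
delta(412,-333.5,248,-17)"
```

```text
t 0.15 pos [ 193.1 -567.7  247.5] rot [-1.7992e+02 -1.0000e-02  1.8780e+01] gap 85.6
turn z 35.78 shift m [ 0.2826 -0.1512 -0.0005]
```

jog_arm(plan=[[[0,0,9],[0.07,-0.038,0],1],[[0,0,18],[0.141,-0.076,0],1],[[0,0,27],[0.212,-0.113,0],1],[[0,0,35.8],[0.2826,-0.1512,0],1],[[0,0,35.8],[0.2826,-0.1512,0],1],[[0,0,35.8],[0.2826,-0.1512,0],1],[[0,0,35.8],[0.2826,-0.1512,0],1],[[0,0,35.8],[0.2826,-0.1512,0],1]])

```text
time: 1.15
tool_pos: [411.1, -335.0, 248.1]
tcp_rot: [180.0, 0.0, -17.1]
ft_force: [0.1, 0.2, 0.7]
finger_gap: 85.6
```

```bash
python3 - <<'E'
from h import *
ci=camera_info("wrist"); p,d=snapshot("wrist"); cv2.imwrite("pics/b_wrist.png",p)
delta(479,-354,100,-17)
m=mask(p,(16,60,150),(35,255,255),(0,0,640,300)); cv2.imwrite("pics/b_m.png",m)
print(rect(ci,m,24))
E
```

```text
t 1.20 pos [ 411.1 -335.1  248.1] rot [ 1.7999e+02  3.0000e-02 -1.7130e+01] gap 85.6
turn z -0.13 shift m [ 0.0705 -0.0019  0.1481]
[ 478.3 -358.2  130.5   51.3  -16.9]
```

View pics/b_wrist.png

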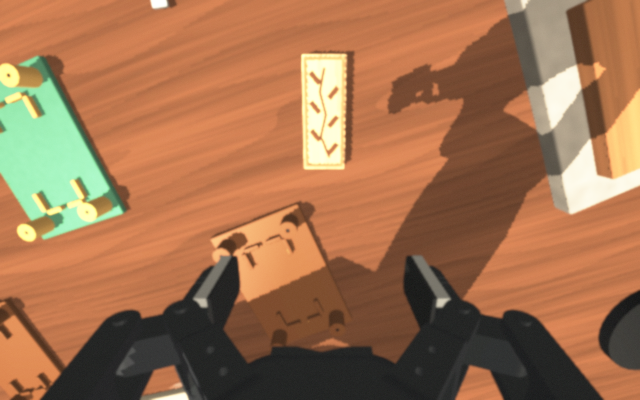

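The wrist view shows the block at (324,111), upright in the image, with its relief up. It agrees with the top view to about 3 mm.

```bash
python3 - <<'E'
import bench
print([n for n in dir(bench) if not n.startswith('_')], getattr(bench,'nose_length',None))
from h import *
delta(478.5,-357.5,60,-17); delta(478.5,-357.5,14,-17)
E
```

```text
['PlanningError', 'camera_info', 'hand_in', 'nose_length', 'sense', 'snapshot'] 17.0
t 1.20 pos [ 411.1 -335.1  248.1] rot [ 1.7999e+02  3.0000e-02 -1.7130e+01] gap 85.6
turn z -0.13 shift m [0.071  0.0015 0.1881]
t 1.20 pos [ 411.1 -335.1  248.1] rot [ 1.7999e+02  3.0000e-02 -1.7130e+01] gap 85.6
turn z -0.13 shift m [0.071  0.0015 0.2341]
```

jog_arm(plan=[[[0,0,0],[0.035,0.001,0.05],1],[[0,0,0],[0.071,0.0015,0.1],1],[[0,0,0],[0.071,0.0015,0.15],1],[[0,0,0],[0.071,0.0015,0.19],1],[[0,0,0],[0.071,0.0015,0.215],1],[[0,0,0],[0.071,0.0015,0.231],1],[[0,0,0],[0.071,0.0015,0.231],1],[[0,0,0],[0.071,0.0015,0.231],1],[[0,0,0],[0.071,0.0015,0.231],1]], force=40)

```text
time: 2.33
tool_pos: [480.4, -357.0, 19.0]
tcp_rot: [179.9, -0.1, -17.0]
ft_force: [0.2, -0.1, -0.1]
finger_gap: 85.3
```

jog_arm(plan=[[[0,0,0],[-0.0015,0,0.002],-1],[[0,0,0],[-0.0015,0,0.002],-1],[[0,0,0],[-0.0015,0,0.002],-1],[[0,0,0],[-0.0015,0,0.002],-1],[[0,0,0],[-0.0015,0,0.002],-1],[[0,0,0],[-0.0015,0,0.002],-1],[[0,0,0],[-0.0015,0,0.002],-1],[[0,0,0],[-0.0015,0,0.002],-1]])

```text
time: 3.32
tool_pos: [478.3, -355.9, 15.7]
tcp_rot: [180.0, -0.0, -17.0]
ft_force: [-1.2, 1.0, 5.7]
finger_gap: 49.0
```

```bash
python3 - <<'E'
from h import *
p,d=snapshot("wrist"); cv2.imwrite("pics/c_wrist.png",p)
p,d=snapshot("top"); cv2.imwrite("pics/c_top.png",p)
delta(478.5,-357.5,60,-17)
E
```

```text
t 3.42 pos [ 478.3 -355.9   15.7] rot [ 1.7998e+02 -3.0000e-02 -1.7020e+01] gap 49.2
turn z -0.02 shift m [ 0.0007  0.0015 -0.0443]
```

View pics/c_wrist.png

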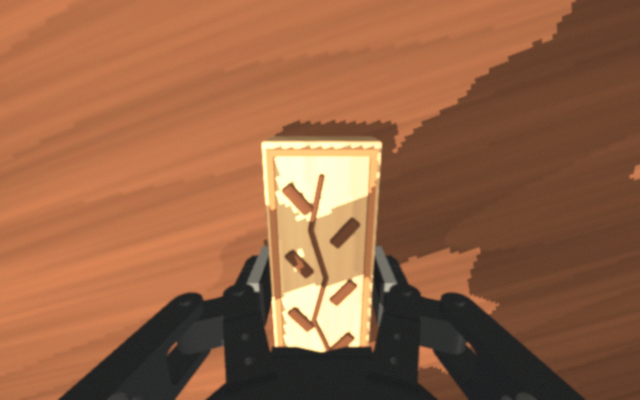

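jog_arm(plan=[[[0,0,0],[0,0,-0.03],-1],[[0,0,0],[0,0,-0.09],-1],[[0,0,0],[0,0,-0.15],-1],[[0,0,0],[0,0,-0.15],-1],[[0,0,0],[0,0,-0.15],-1]])

```text
time: 4.05
tool_pos: [477.8, -355.3, 164.5]
tcp_rot: [-180.0, 0.0, -17.0]
ft_force: [0.2, 0.6, -1.3]
finger_gap: 49.3
```

```bash
python3 - <<'E'
from h import *
delta(416,11,350,0.6)
E
```

```text
t 4.05 pos [ 477.8 -355.3  164.5] rot [-1.7998e+02  4.0000e-02 -1.7020e+01] gap 49.3
turn z -17.62 shift m [-0.1663 -0.3322 -0.1855]
```

jog_arm(plan=[[[0,0,-2],[-0.021,-0.042,-0.023],-1],[[0,0,-4],[-0.042,-0.083,-0.046],-1],[[0,0,-6],[-0.062,-0.125,-0.07],-1],[[0,0,-8],[-0.083,-0.166,-0.093],-1],[[0,0,-10],[-0.104,-0.208,-0.116],-1],[[0,0,-13],[-0.125,-0.249,-0.139],-1],[[0,0,-16],[-0.146,-0.291,-0.162],-1],[[0,0,-17.6],[-0.1663,-0.3322,-0.1855],-1],[[0,0,-17.6],[-0.1663,-0.3322,-0.1855],-1],[[0,0,-17.6],[-0.1663,-0.3322,-0.1855],-1],[[0,0,-17.6],[-0.1663,-0.3322,-0.1855],-1],[[0,0,-17.6],[-0.1663,-0.3322,-0.1855],-1]])

```text
time: 5.55
tool_pos: [416.1, 9.8, 349.7]
tcp_rot: [-180.0, 0.1, 0.5]
ft_force: [0.4, 0.3, -2.5]
finger_gap: 49.2
```

```bash
python3 - <<'E'
from h import *
ci=camera_info("wrist"); p,d=snapshot("wrist"); cv2.imwrite("pics/d_wrist.png",p)
delta(541,11,150,0.6)
g=mask(p,(60,80,30),(90,255,255)); print("green",rect(ci,g,10))
y=mask(p,(20,120,120),(35,255,255),(150,0,500,190))
nn,_,st,ce=cv2.connectedComponentsWithStats(y)
print([(st[i,4],np.round(ce[i],1).tolist(),np.round(plane(ci,[ce[i]],40)[0],1).tolist()) for i in range(1,nn) if st[i,4]>60])
E
```

```text
t 5.60 pos [416.2   9.9 350. ] rot [-1.7999e+02  9.0000e-02  4.9000e-01] gap 49.4
turn z -0.11 shift m [ 0.1248 -0.      0.2   ]
green [545.6  10.9 186.6 133.6   0.6]
[(np.int32(229), [285.6, 6.2], [622.0, 59.6]), (np.int32(223), [358.2, 6.0], [623.2, -36.2]), (np.int32(174), [304.3, 27.8], [596.6, 35.1]), (np.int32(163), [339.1, 27.6], [597.3, -11.6]), (np.int32(130), [305.6, 118.5], [478.5, 34.0]), (np.int32(136), [337.9, 118.0], [479.7, -13.2]), (np.int32(113), [289.8, 131.6], [459.6, 57.5]), (np.int32(118), [354.0, 131.4], [460.8, -37.5])]
```

View pics/d_wrist.png

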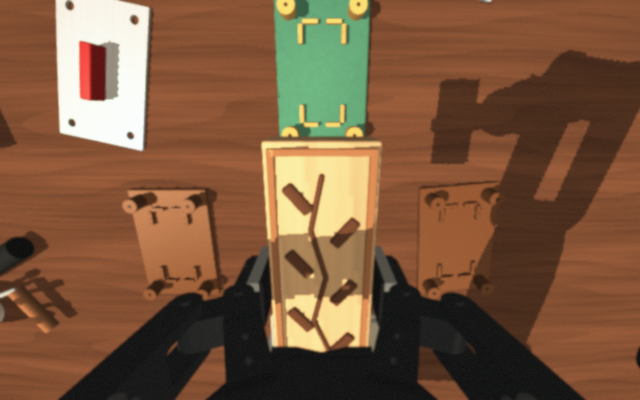

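```bash
python3 - <<'E'
from h import *
ci=camera_info("wrist"); s=sense()
st=np.array([[304.3,27.8],[339.1,27.6],[305.6,118.5],[337.9,118.0]])
w=plane(ci,st,18); print(np.round(w,1),w.mean(0))
p=cv2.imread("pics/d_wrist.png")
# block far top corners by mask
z=s['tool_pos'][2]-15.7+24
m=mask(p,(10,60,150),(35,255,255),(240,139,400,240))
c=max(cv2.findContours(m,cv2.RETR_EXTERNAL,cv2.CHAIN_APPROX_NONE)[0],key=cv2.contourArea).reshape(-1,2)
print(c.min(0),c.max(0))
for r in (141,150): print(np.round(plane(ci,[(263,r),(320,r),(381,r)],z)-s['tool_pos'][:2],1), np.round(plane(ci,[(263,r),(320,r),(381,r)],z-24)-s['tool_pos'][:2],1))
pt=cv2.imread("pics/a_top.png"); ct=camera_info("top")
print(plane(ct,[[307.0,184.7],[323.5,185.3],[306.1,228.5]],14))
E
```

```text
[[602.   36.4]
 [602.8 -12.7]
 [477.9  35.3]
 [479.1 -14.3]] [540.44804883  11.19045268]
[240 140] [399 239]
[[ 66.2  24.7]
 [ 66.4   1.7]
 [ 66.7 -23. ]] [[ 63.4  29.5]
 [ 63.7   1.8]
 [ 64.  -27.9]]
[[ 62.6  24.9]
 [ 62.8   1.6]
 [ 63.  -23.2]] [[ 59.1  29.7]
 [ 59.3   1.7]
 [ 59.6 -28.2]]
[[604.59172963  34.84890071]
 [604.17837005 -12.93945198]
 [477.04522951  33.63324223]]
```

```bash
python3 - <<'E'
import cv2
p=cv2.imread("pics/d_wrist.png")
cv2.imwrite("pics/d_crop.png",cv2.resize(p[0:200,240:400],None,fx=4,fy=3,interpolation=cv2.INTER_NEAREST)[:600])
E
```

```text
(no output)
```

View pics/d_crop.png

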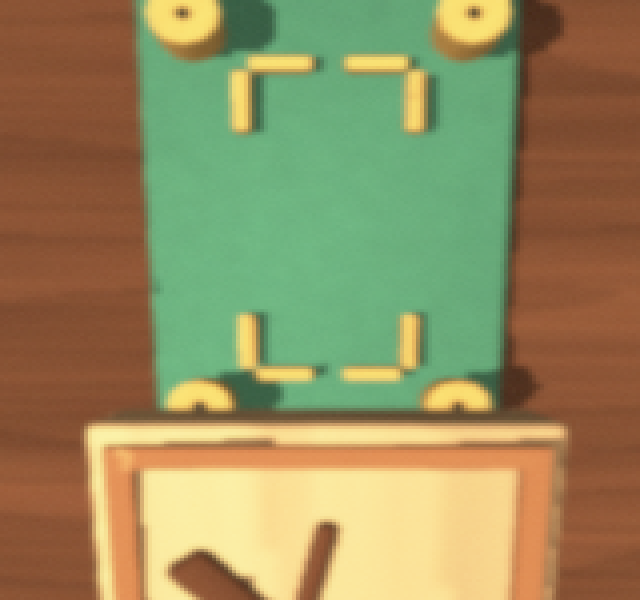

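```bash
python3 - <<'E'
from h import *
ci=camera_info("wrist")
w=plane(ci,[(285.5,4),(358.5,4),(354.5,135),(290,135)],40); print(w,w.mean(0))
delta(540,10.6,60,0.6)
E
```

```text
[[624.96977089  59.83129978]
 [625.89641459 -36.41647807]
 [455.77115075 -38.42235304]
 [454.82862879  57.54476656]] [540.36649126  10.63430881]
t 5.60 pos [416.2   9.9 350. ] rot [-1.7999e+02  9.0000e-02  4.9000e-01] gap 49.4
turn z -0.11 shift m [0.1238 0.0004 0.29  ]
```

jog_arm(plan=[[[0,0,0],[0.04,0,0.045],-1],[[0,0,0],[0.08,0,0.09],-1],[[0,0,-0.2],[0.1238,0,0.13],-1],[[0,0,-0.2],[0.1238,0,0.18],-1],[[0,0,-0.2],[0.1238,0,0.23],-1],[[0,0,-0.2],[0.1238,0,0.27],-1],[[0,0,-0.2],[0.1238,0,0.285],-1],[[0,0,-0.2],[0.1238,0,0.285],-1],[[0,0,-0.2],[0.1238,0,0.285],-1],[[0,0,-0.2],[0.1238,0,0.285],-1]])

```text
time: 6.85
tool_pos: [541.7, 11.7, 68.0]
tcp_rot: [180.0, -0.2, 0.8]
ft_force: [-0.4, 0.1, -1.9]
finger_gap: 49.5
```

```bash
python3 - <<'E'
from h import *
ci=camera_info("wrist"); p,d=snapshot("wrist"); cv2.imwrite("pics/e_wrist.png",p)
p,d=snapshot("top"); cv2.imwrite("pics/e_top.png",p)
p,d=snapshot("scene"); cv2.imwrite("pics/e_scene.png",p[100:320,160:480].repeat(2,0).repeat(2,1))
delta(540,10.6,26,0.7)
E
```

```text
t 7.00 pos [540.8  11.9  66.9] rot [ 1.7999e+02 -1.1000e-01  7.9000e-01] gap 49.7
turn z 0.09 shift m [-0.0008  0.0012  0.0409]
```

View pics/e_wrist.png

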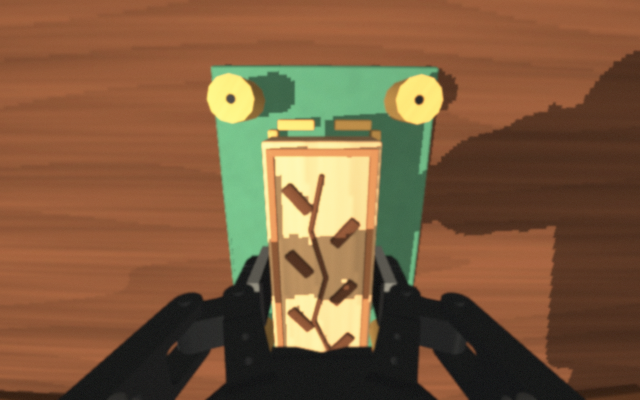

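View pics/e_scene.png

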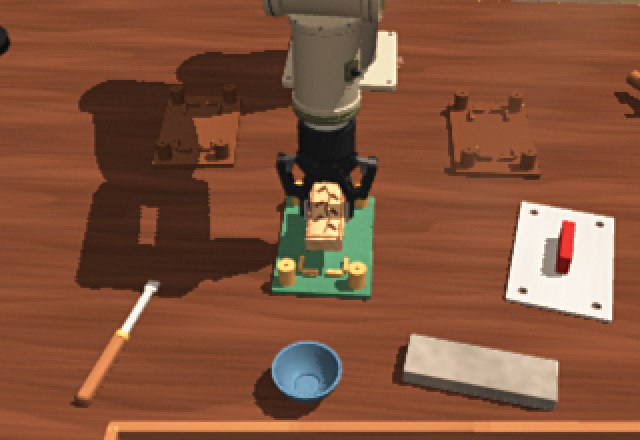

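```bash
python3 - <<'E'
from h import *
ci=camera_info("wrist"); s=sense()['tool_pos']
w=plane(ci,[(230.5,99),(420,99)],40); print(w,w.mean(0)-[85,1], 'tcp',s)
print(plane(ci,[(264,142),(381,142)],s[2]+8.3))
print('side stops',plane(ci,[(267,134),(381,134)],18), 'end stops',plane(ci,[(278,125),(372,125)],18))
E
```

```text
[[623.65204539  59.47425678]
 [625.09922567 -36.24327393]] [539.37563553  10.61549142] tcp [540.82828309  11.86145467  66.90357786]
[[606.44232003  36.5546883 ]
 [607.150077   -10.83533736]]
side stops [[604.54237192  45.74943576]
 [605.5634117  -22.30012105]] end stops [[609.84681874  39.01748655]
 [610.6841618  -16.56693631]]
```

jog_arm(plan=[[[0,0,0],[-0.002,0.0014,0.01],-1],[[0,0,0],[-0.002,0.0014,0.025],-1],[[0,0,0],[-0.002,0.0014,0.035],-1],[[0,0,0],[-0.002,0.0014,0.038],-1],[[0,0,0],[-0.002,0.0014,0.0395],-1],[[0,0,0],[-0.002,0.0014,0.0395],-1],[[0,0,0],[-0.002,0.0014,0.0395],-1],[[0,0,0],[-0.002,0.0014,0.0395],-1]])

```text
time: 8.0
tool_pos: [538.4, 10.4, 26.7]
tcp_rot: [180.0, -0.0, 0.8]
ft_force: [0.3, 0.2, -0.6]
finger_gap: 49.1
```

```bash
python3 - <<'E'
from h import *
p,d=snapshot("wrist"); cv2.imwrite("pics/f_wrist.png",p)
p,d=snapshot("scene"); cv2.imwrite("pics/f_scene.png",p[150:270,260:380].repeat(5,0).repeat(5,1))
delta(540,10.6,26,0.7); print(sense()['ft_force'])
E
```

```text
t 8.10 pos [538.3  10.5  26.5] rot [ 1.8e+02 -2.0e-02  7.8e-01] gap 49.7
turn z 0.08 shift m [ 0.0017 -0.0001  0.0005]
[-0.42141824 -0.67806721 -0.88392336]
```

View pics/f_scene.png

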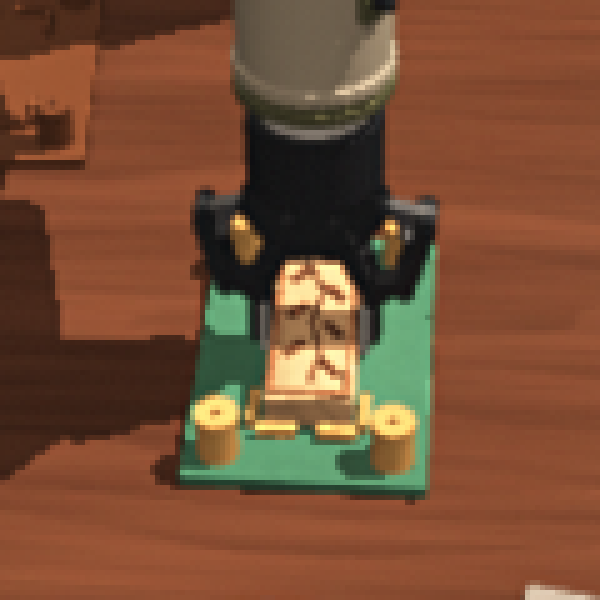

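View pics/f_wrist.png

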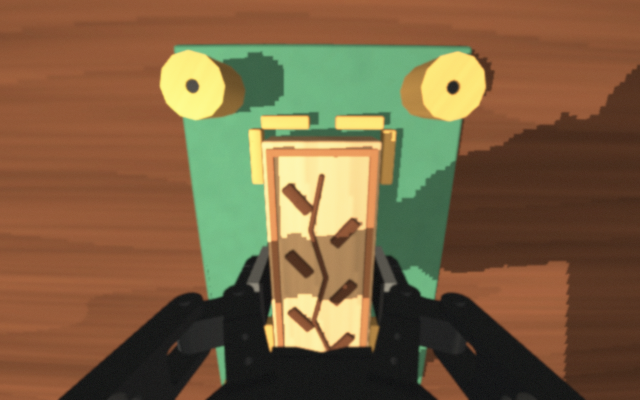

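The block sits inside the stops: the side stops are at columns 262 and 383 and the block spans 264–381, with the end stops clear ahead of it. I'll lower the last bit and release.

jog_arm(plan=[[[0,0,0],[0.0005,0,0.001],-1],[[0,0,0],[0.0005,0,0.001],-1],[[0,0,0],[0.0005,0,0.001],0.2],[[0,0,0],[0.0005,0,0.001],0.2],[[0,0,0],[0.0005,0,0.001],0.2],[[0,0,0],[0.0005,0,0.001],0.5],[[0,0,0],[0.0005,0,0.001],0.5],[[0,0,0],[0.0005,0,-0.02],0.5],[[0,0,0],[0.0005,0,-0.06],0.5],[[0,0,0],[0.0005,0,-0.11],0.5],[[0,0,0],[-0.04,0,-0.16],0.5],[[0,0,0],[-0.09,0,-0.2],0.5]])

```text
time: 9.6
tool_pos: [450.5, 9.2, 226.4]
tcp_rot: [180.0, -0.1, 0.8]
ft_force: [1.1, -0.0, 1.4]
finger_gap: 64.2
```

jog_arm(plan=[[[0,0,0],[-0.02,0,-0.02],1],[[0,0,0],[-0.02,0,-0.02],1],[[0,0,0],[-0.02,0,-0.02],1],[[0,0,0],[-0.02,0,-0.02],1]])

```text
time: 10.1
tool_pos: [430.6, 9.0, 242.7]
tcp_rot: [-180.0, 0.1, 0.8]
ft_force: [0.9, 0.2, -0.6]
finger_gap: 85.6
```

```bash
python3 - <<'E'
from h import *
ci=camera_info("wrist"); p,d=snapshot("wrist"); cv2.imwrite("pics/g_wrist.png",p)
delta(545,349,200,-12.6)
E
```

```text
t 10.15 pos [430.6   9.  242.7] rot [-1.7998e+02  1.5000e-01  7.8000e-01] gap 85.8
turn z 13.38 shift m [ 0.119  -0.3384  0.0427]
```

View pics/g_wrist.png

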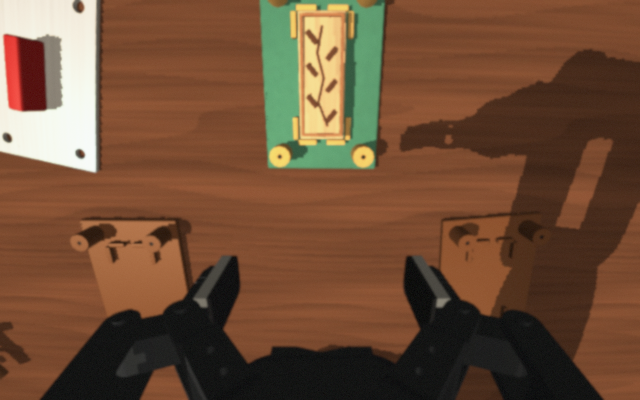

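The block lies flat between the stops at (322,75) in the wrist view. Next I'll get a view with all four pillars for the press reference.

jog_arm(plan=[[[0,0,0],[0.025,-0.002,-0.057],1],[[0,0,0],[0.025,-0.002,-0.057],1],[[0,0,0],[0.025,-0.002,-0.057],1],[[0,0,0],[0.025,-0.002,-0.057],1],[[0,0,0],[0.025,-0.002,-0.057],1]])

```text
time: 10.78
tool_pos: [455.2, 11.3, 300.2]
tcp_rot: [-180.0, 0.1, 0.8]
ft_force: [-0.5, 0.2, 0.0]
finger_gap: 85.3
```

```bash
python3 - <<'E'
from h import *
s=sense(); ci=camera_info("wrist"); p,d=snapshot("wrist"); cv2.imwrite("pics/i_wrist.png",p)
delta(462,367.5,300,-12.6)
np.savez("pics/press_pose.npz",pos=s['tool_pos'],rot=s['tcp_rot'])
cv2.imwrite("pics/i_crop.png",cv2.resize(p[0:200,220:420],None,fx=3,fy=3,interpolation=cv2.INTER_CUBIC))
m=mask(p,(16,60,150),(35,255,255),(292,25,352,143)); print('block@34',rect(ci,mask(p,(10,40,200),(35,160,255),(292,5,352,150)),34))
for nm,h in zip('ab',[0,0]): pass
print(ci)
E
```

```text
t 10.82 pos [455.3  11.3 300.5] rot [-1.7999e+02  7.0000e-02  7.8000e-01] gap 85.4
turn z 13.38 shift m [ 0.0116 -0.356   0.0005]
block@34 [545.   14.5 130.8  58.    0.8]
{'fov_y': 69.71847536607191, 'cx': 321.287673722195, 'cy': 201.205108652364, 'dist_coeffs': array([-0.03004207,  0.        ,  0.        ,  0.        ,  0.        ]), 'origin': array([534.91784595,  12.94768824, 425.95109803]), 'orientation': array([ 1.61661810e+02,  3.91483076e-02, -8.91557527e+01])}
```

View pics/i_crop.png

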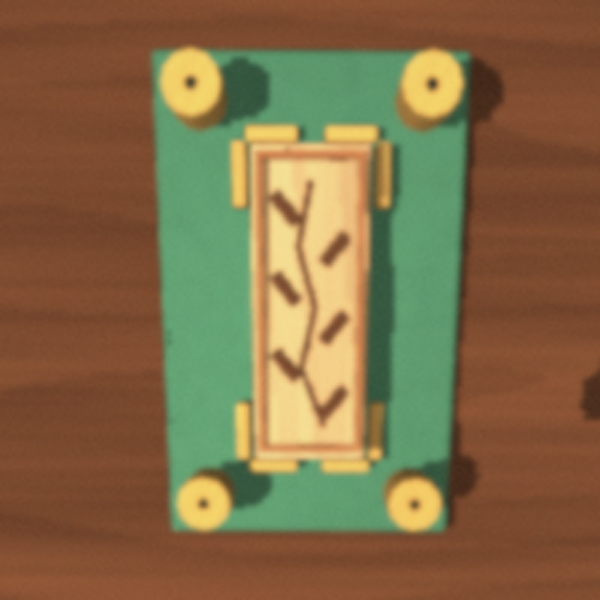

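```bash
cat >> h.py <<'E'
def dark(img,pts,r=5):
    """sub-pixel centroid of a dark spot near each pt"""
    g=cv2.cvtColor(img,cv2.COLOR_BGR2GRAY).astype(float); out=[]
    for x,y in pts:
        x,y=int(round(x)),int(round(y)); x0,y0=max(x-r,0),max(y-r,0)
        w=g[y0:y+r+1,x0:x+r+1]; w=np.clip(np.median(w)-30-w,0,None)
        m=cv2.moments(w); out.append((x0+m['m10']/m['m00'],y0+m['m01']/m['m00']))
    return np.array(out)
def fit(w,local=((85,48),(85,-48),(-85,-48),(-85,48))):
    l=np.array(local,float); a=w-w.mean(0)
    z=np.sum((a[:,0]+1j*a[:,1])*np.conj(l[:,0]+1j*l[:,1])); yaw=np.angle(z)
    c=w.mean(0); Rm=np.array([[np.cos(yaw),-np.sin(yaw)],[np.sin(yaw),np.cos(yaw)]])
    return c,np.degrees(yaw),np.abs(w-(c+l@Rm.T)).max()
E
python3 - <<'E'
from h import *
p=cv2.imread("pics/i_wrist.png"); ci=camera_info("wrist")
q=dark(p,[(283.3,27.3),(364,28),(358,168),(287.7,167.7)],3); print(q)
print(fit(plane(ci,q,40)))
# block top corners from crop
c=np.array([[251,143],[372,146],[369,458],[254,460]])/3+[220,0]
w=plane(ci,c,34); print(w,fit(w,((65,25),(65,-25),(-65,-25),(-65,25))))
E
```

```text
[[283.05040323  26.97983871]
 [363.68487395  27.49789916]
 [357.81454545 167.77818182]
 [287.25       167.46666667]]
(array([540.49606633,  11.17910569]), np.float64(0.5748404849388237), np.float64(0.17578605349962828))
[[604.00646016  35.92359241]
 [603.62481378 -13.79438384]
 [475.30050575 -17.29695901]
 [473.61107427  34.98263654]] (array([539.13571349,   9.95372153]), np.float64(0.9511308488027115), np.float64(1.1751509435922642))
```

The press comes out at (540.5, 11.2) with yaw 0.6°, residual 0.2 mm. The block is about (−1.4, −1.2) mm off it, so step 1 is fine. Now the cover.

jog_arm(plan=[[[0,0,2],[0.0015,-0.051,0],1],[[0,0,4],[0.003,-0.102,0],1],[[0,0,6],[0.005,-0.153,0],1],[[0,0,8],[0.007,-0.204,0],1],[[0,0,10],[0.008,-0.255,0],1],[[0,0,12],[0.01,-0.306,0],1],[[0,0,13.4],[0.0116,-0.356,0],1],[[0,0,13.4],[0.0116,-0.356,0],1],[[0,0,13.4],[0.0116,-0.356,0],1],[[0,0,13.4],[0.0116,-0.356,0],1],[[0,0,13.4],[0.0116,-0.356,0],1]])

```text
time: 12.2
tool_pos: [462.8, 366.5, 301.6]
tcp_rot: [-180.0, -0.0, -12.7]
ft_force: [-0.9, -0.7, -0.7]
finger_gap: 85.7
```

```bash
python3 - <<'E'
from h import *
ci=camera_info("wrist"); p,d=snapshot("wrist"); cv2.imwrite("pics/j_wrist.png",p)
delta(545,349,60,-12.6)
cv2.imwrite("pics/j_crop.png",cv2.resize(p[0:200,220:420],None,fx=3,fy=3,interpolation=cv2.INTER_CUBIC))
m=mask(p,(0,0,140),(180,60,255),(200,0,440,240)); print("plate@6",rect(ci,m,6,11))
r=mask(p,(0,180,200),(6,255,255))|mask(p,(172,180,200),(180,255,255)); print("red@40",rect(ci,r,40))
E
```

```text
t 12.25 pos [462.7 366.7 301.6] rot [-1.7998e+02 -3.0000e-02 -1.2690e+01] gap 85.5
turn z -0.09 shift m [ 0.0841 -0.0008  0.2416]
plate@6 [543.9 349.4 211.  137.8 -12.4]
red@40 [543.8 350.5  74.6  12.7 -12.4]
```

View pics/j_crop.png

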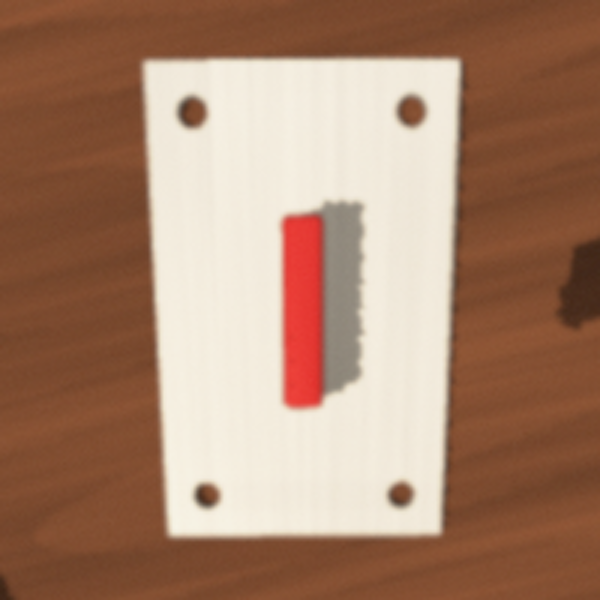

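```bash
python3 - <<'E'
from h import *
p=cv2.imread("pics/j_wrist.png"); ci=camera_info("wrist")
q=dark(p,[(284,37),(357,37),(353.5,164.5),(289,164.8)],6); print(q)
c,y,r=fit(plane(ci,q,6)); print(c,y,r, fit(plane(ci,q,3)))
delta(c[0],c[1],120,y)
delta(c[0],c[1],27,y)
E
```

```text
[[283.24535166  37.00565885]
 [356.38014908  36.66025893]
 [353.03465922 164.57292394]
 [288.34271906 164.81172515]]
[543.80256857 350.50489075] -12.302149999534942 0.09019823381527203 (array([543.82793446, 350.51220296]), np.float64(-12.302149999534942), np.float64(0.74679147668121))
t 12.25 pos [462.7 366.7 301.6] rot [-1.7998e+02 -3.0000e-02 -1.2690e+01] gap 85.5
turn z -0.38 shift m [ 0.0826 -0.002   0.1816]
t 12.25 pos [462.7 366.7 301.6] rot [-1.7998e+02 -3.0000e-02 -1.2690e+01] gap 85.5
turn z -0.38 shift m [ 0.0826 -0.002   0.2746]
```

jog_arm(plan=[[[0,0,-0.4],[0.03,-0.001,0.05],1],[[0,0,-0.4],[0.06,-0.002,0.1],1],[[0,0,-0.4],[0.0826,-0.002,0.15],1],[[0,0,-0.4],[0.0826,-0.002,0.2],1],[[0,0,-0.4],[0.0826,-0.002,0.24],1],[[0,0,-0.4],[0.0826,-0.002,0.262],1],[[0,0,-0.4],[0.0826,-0.002,0.27],1],[[0,0,-0.4],[0.0826,-0.002,0.27],1],[[0,0,-0.4],[0.0826,-0.002,0.27],1]], force=80)

```text
time: 13.38
tool_pos: [544.8, 352.2, 33.5]
tcp_rot: [-179.9, -0.1, -12.2]
ft_force: [-0.9, -0.2, -0.3]
finger_gap: 85.3
```

```bash
python3 - <<'E'
from h import *
delta(543.8,350.5,30,-12.3)
E
```

```text
t 13.38 pos [544.8 352.2  33.5] rot [-1.7987e+02 -1.5000e-01 -1.2210e+01] gap 85.3
turn z 0.09 shift m [-0.0007  0.0019  0.0035]
```

jog_arm(plan=[[[0,0,0],[-0.0005,0.001,0.002],1],[[0,0,0],[-0.0005,0.001,0.002],-1],[[0,0,0],[-0.0005,0.001,0.002],-1],[[0,0,0],[-0.0005,0.001,0.002],-1],[[0,0,0],[-0.0005,0.001,0.002],-1],[[0,0,0],[-0.0005,0.001,0.002],-1],[[0,0,0],[-0.0005,0.001,0.002],-1],[[0,0,0],[-0.0005,0.001,0.002],-1],[[0,0,0],[-0.0005,0.001,0.002],-1],[[0,0,0],[-0.0005,0.001,0.002],-1]])

```text
time: 14.62
tool_pos: [542.9, 350.5, 29.4]
tcp_rot: [-180.0, -0.0, -12.2]
ft_force: [-1.6, -2.2, 5.9]
finger_gap: 16.9
```

```bash
python3 - <<'E'
from h import *
p,d=snapshot("wrist"); cv2.imwrite("pics/k_wrist.png",p)
delta(543.8,350.5,30,-12.3)
E
```

```text
t 14.68 pos [542.9 350.5  29.5] rot [-1.7999e+02 -1.0000e-02 -1.2220e+01] gap 16.6
turn z 0.08 shift m [ 0.0009 -0.0002 -0.0005]
```

View pics/k_wrist.png

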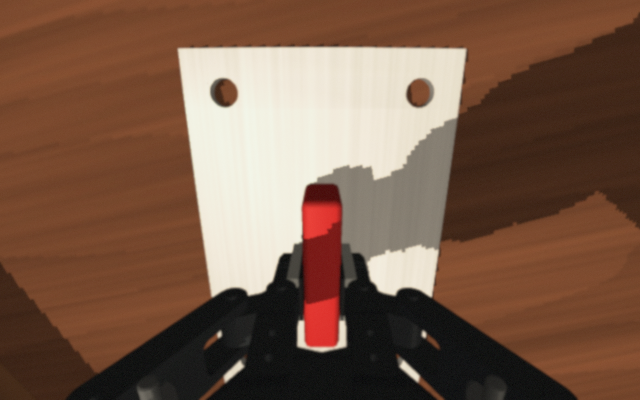

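Gripped with the bar between the pads (gap 16.6). Lift.

jog_arm(plan=[[[0,0,0],[0,0,-0.01],-1],[[0,0,0],[0,0,-0.03],-1],[[0,0,0],[0,0,-0.07],-1],[[0,0,0],[0,0,-0.12],-1],[[0,0,0],[0,0,-0.12],-1],[[0,0,0],[0,0,-0.12],-1]])

```text
time: 15.42
tool_pos: [542.4, 350.4, 149.0]
tcp_rot: [180.0, 0.0, -12.2]
ft_force: [0.8, 0.3, -5.0]
finger_gap: 16.7
```

```bash
python3 - <<'E'
from h import *
delta(539.6,11.2,150,0.6)
print(sense()['ft_force'])
p,d=snapshot("scene"); cv2.imwrite("pics/l_scene.png",p)
E
```

```text
t 15.43 pos [542.4 350.4 149. ] rot [ 1.7999e+02  1.0000e-02 -1.2220e+01] gap 16.7
turn z -12.82 shift m [ 0.069   0.3321 -0.001 ]
[ 0.75328954  0.25562865 -5.03764877]
```

View pics/l_scene.png

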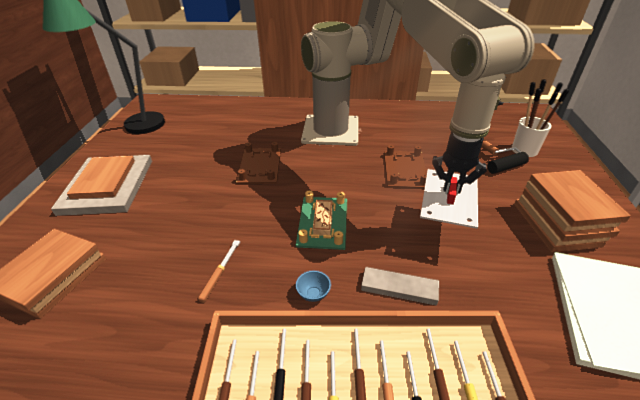

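The scene view shows the plate level in the gripper at (452,195), with the block still in the press at (323,215). Carry it over at a gentle pace.

jog_arm(plan=[[[0,0,-1],[0.005,0.024,0],-1],[[0,0,-2.5],[0.012,0.06,0],-1],[[0,0,-4],[0.021,0.1,0],-1],[[0,0,-5.5],[0.029,0.14,0],-1],[[0,0,-7],[0.037,0.18,0],-1],[[0,0,-8.5],[0.046,0.22,0],-1],[[0,0,-10],[0.054,0.26,0],-1],[[0,0,-11.5],[0.062,0.3,0],-1],[[0,0,-12.4],[0.067,0.322,0],-1],[[0,0,-12.8],[0.069,0.332,0],-1],[[0,0,-12.8],[0.069,0.332,0],-1],[[0,0,-12.8],[0.069,0.332,0],-1]])

```text
time: 16.98
tool_pos: [539.6, 12.4, 148.7]
tcp_rot: [-180.0, 0.1, 0.6]
ft_force: [-0.4, 0.8, -4.9]
finger_gap: 17.1
```

jog_arm(plan=[[[0,0,0],[0,0,0.015],-1],[[0,0,0],[0,0,0.03],-1],[[0,0,0],[0,0,0.04],-1],[[0,0,0],[0,0,0.04],-1],[[0,0,0],[0,0,0.04],-1],[[0,0,0],[0,0,0.04],-1],[[0,0,0],[0,0,0.04],-1]])

```text
time: 17.85
tool_pos: [540.3, 11.3, 109.8]
tcp_rot: [180.0, -0.1, 0.6]
ft_force: [0.7, 0.6, -5.0]
finger_gap: 16.3
```

```bash
python3 - <<'E'
from h import *
ci=camera_info("wrist"); p,d=snapshot("wrist"); cv2.imwrite("pics/m_wrist.png",p)
delta(539.6,11.2,85,0.6); print(sense()['ft_force'])
p2,d=snapshot("top"); cv2.imwrite("pics/m_top.png",cv2.resize(p2[150:260,240:390],None,fx=4,fy=4,interpolation=cv2.INTER_CUBIC))
p3,d=snapshot("scene"); cv2.imwrite("pics/m_scene.png",cv2.resize(p3[150:270,250:400],None,fx=4,fy=4,interpolation=cv2.INTER_CUBIC))
cv2.imwrite("pics/m_topf.png",p2)
E
```

```text
t 17.90 pos [540.3  11.4 109.7] rot [ 1.8e+02 -5.0e-02  5.8e-01] gap 16.5
turn z -0.02 shift m [-0.0007  0.0002  0.0247]
[ 0.31297581 -0.51201826 -5.21522034]
```

View pics/m_wrist.png

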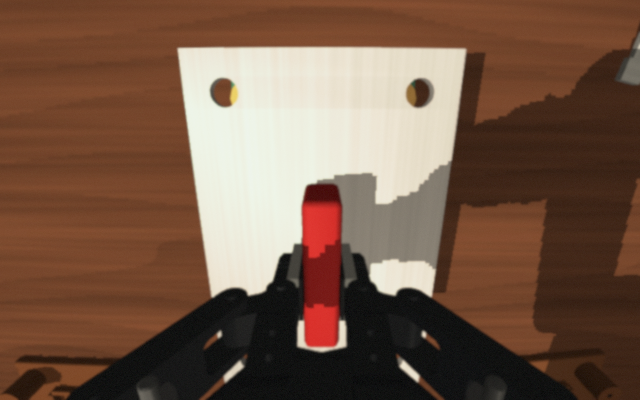

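View pics/m_top.png

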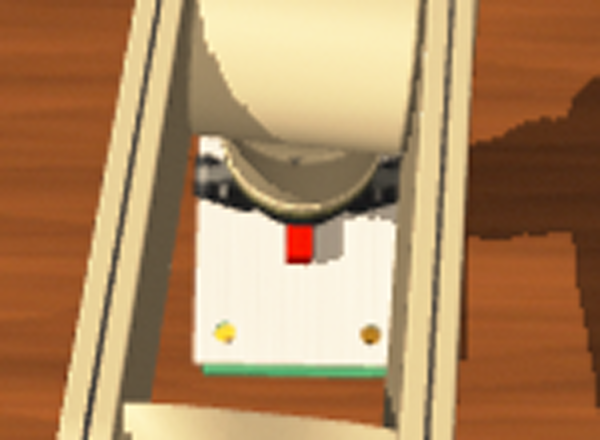

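View pics/m_scene.png

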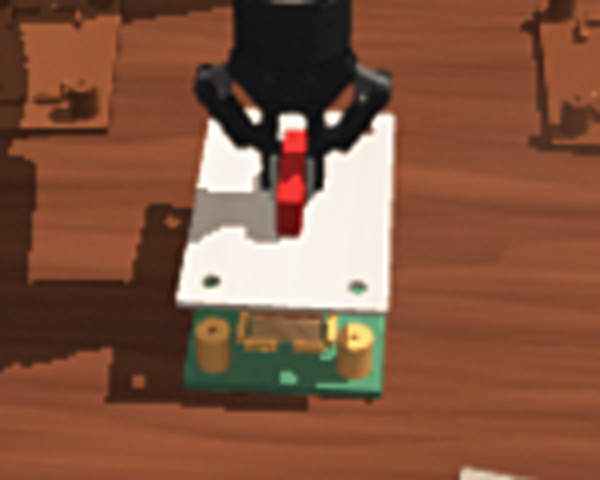

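jog_arm(plan=[[[0,0,0],[-0.0005,0,0.008],-1],[[0,0,0],[-0.0005,0,0.016],-1],[[0,0,0],[-0.0005,0,0.022],-1],[[0,0,0],[-0.0005,0,0.025],-1],[[0,0,0],[-0.0005,0,0.025],-1],[[0,0,0],[-0.0005,0,0.025],-1],[[0,0,0],[-0.0005,0,0.025],-1],[[0,0,0],[-0.0005,0,0.025],-1],[[0,0,0],[-0.0005,0,0.025],-1]])

```text
time: 19.12
tool_pos: [539.5, 11.4, 84.3]
tcp_rot: [-180.0, -0.0, 0.6]
ft_force: [0.8, -0.9, -4.5]
finger_gap: 16.5
```

```bash
python3 - <<'E'
from h import *
ci=camera_info("wrist"); p,d=snapshot("wrist"); cv2.imwrite("pics/n_wrist.png",p)
cv2.imwrite("pics/n_wcrop.png",cv2.resize(p[40:140,170:470],None,fx=2.6,fy=2.6,interpolation=cv2.INTER_CUBIC))
delta(539.6,11.2,85,0.6); print(sense()['ft_force'])
p2,d=snapshot("top"); cv2.imwrite("pics/n_topf.png",p2); cv2.imwrite("pics/n_top.png",cv2.resize(p2[160:250,270:370],None,fx=6,fy=6,interpolation=cv2.INTER_CUBIC))
p3,d=snapshot("scene");cv2.imwrite("pics/n_scenef.png",p3); cv2.imwrite("pics/n_scene.png",cv2.resize(p3[170:270,280:370],None,fx=6,fy=6,interpolation=cv2.INTER_CUBIC))
# predicted: holes projections for press yaw .6 centre (540.5,11.2)
a=np.radians(.6);Rm=np.array([[np.cos(a),-np.sin(a)],[np.sin(a),np.cos(a)]])
l=np.array([(85,48),(85,-48),(-85,-48),(-85,48)])@Rm.T+[540.5,11.2]
for n in ("wrist","scene","top"):
    c=camera_info(n)
    print(n,'cover top@61',np.round(proj(c,np.c_[l,[61]*4]),1).tolist(),'press@40',np.round(proj(c,np.c_[l,[40]*4]),1).tolist())
E
```

```text
t 19.18 pos [539.5  11.4  84.3] rot [-1.8e+02 -1.0e-02  5.8e-01] gap 16.6
turn z -0.02 shift m [ 0.0001  0.0002 -0.0007]
[ 2.27938231e-03  2.47943681e-01 -4.71887545e+00]
wrist cover top@61 [[225.0, 93.2], [420.9, 93.4], [393.0, 361.2], [251.6, 361.0]] press@40 [[236.9, 94.8], [408.6, 95.0], [386.4, 337.8], [258.0, 337.7]]
scene cover top@61 [[338.4, 227.7], [302.5, 226.1], [308.6, 187.0], [340.4, 188.2]] press@40 [[338.2, 233.4], [302.7, 231.7], [308.8, 192.4], [340.3, 193.7]]
top cover top@61 [[297.9, 173.2], [332.4, 173.8], [332.0, 234.7], [296.4, 234.2]] press@40 [[298.2, 175.2], [332.0, 175.9], [331.6, 235.6], [296.7, 235.1]]
```

View pics/n_wcrop.png

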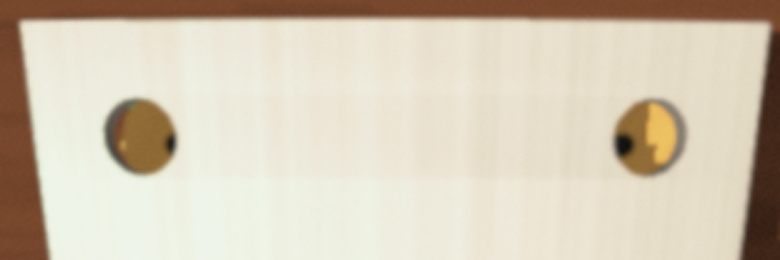

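View pics/n_top.png

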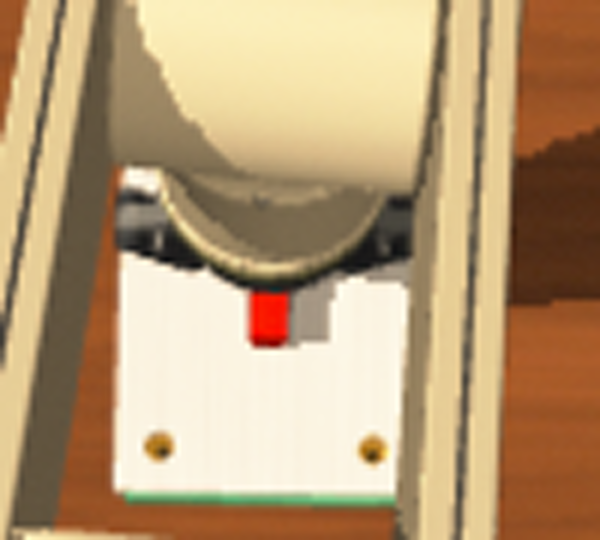

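View pics/n_scene.png

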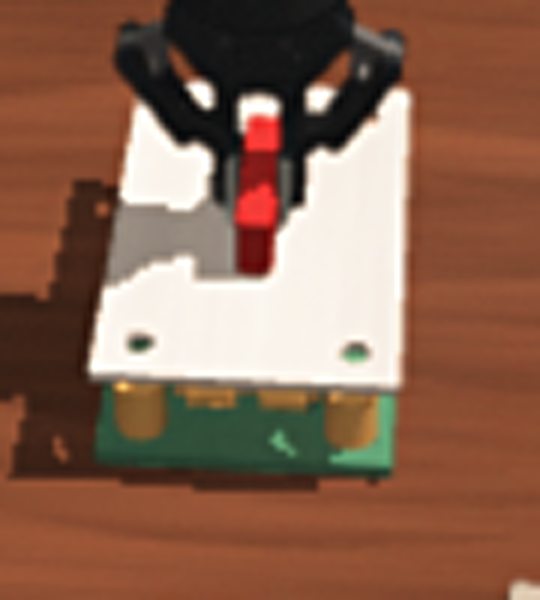

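Through-hole checks agree. In the wrist view the front cover holes are at (224.2,92.3) and (420,92.3), against about (225,93.2) and (420.9,93.4) predicted. The threaded holes are visible through them, and the top view shows the same for the other pair at (296.5,234.3) and (332.2,234.8). Estimated misalignment is about 1 mm, with no contact force beyond the plate's weight. Handing in.

```bash
python3 - <<'E'
from h import *
s=sense(); print(s['time'],np.abs(s['qd']).max(),s['finger_gap'],s['ft_force'])
print(hand_in())
E
```

```text
19.275 0.07210632770694428 16.972568987083736 [-0.33746451  0.15127479 -4.57861788]
the job is handed in; nothing more can be done
None
```

I laid the woodblock flat and face up between the green press's stops and let go of it. The arm then picked up the cover by its red bar, and I handed in at 19.3 s with it still held above the pillars; no verdict came back.

- **Block:** last measured about 1.4 mm in x and 1.2 mm in y off the press centre, under 0.5° off in yaw. The block was not visible under the cover, so I could not check it again after the plate was in place.
- **Cover:** underside about 15 mm above the pillar tops. The gripper was vertical and the arm still. The wrist force of about 4.6 N matched the plate's weight, so nothing was touching the press.
- **Hole alignment:** the wrist view (front pair) and top view (back pair) both agreed to about 1 mm, with the threaded holes visible through the cover's holes.
- **Measurements that disagreed:** block and press positions differed between views by 1 to 3 mm before the closer looks. I left the remaining offset of about 1 mm between cover and press uncorrected, because it is well inside the 4.5 mm limit.
- **Bystanders:** no planned move went near the whetstone, gouge or ink bowl, and the views showed no sign of them moving. I did not measure their positions.

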